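# Stand a slumped hard drive back up in its bay

## Robot

A 6-joint arm with a two-finger parallel gripper is mounted at the origin on the work surface. World frame = base frame: x ahead of the robot, y to its left, z up, the work surface at z = 0. Lengths are in m, angles in rad, forces in N, time in s.
With the tool pointing down it reaches from about 0.325 to 0.775 m from the base axis. Payload 5.5 kg.
Tool frame: the origin (TCP) lies between the finger pads; the fingertips stand ctrl.tip_reach ahead of it and the grasp point (between the pads) lies 8 mm behind it (ctrl.tip_reach is the distance from the TCP to the fingertips, in m); z points along the fingers, y is the line along which they close (so a half turn about z gives the same grasp; the last joint's range is limited). The gripper opens to 85 mm and grips with 20 to 120 N. Pads are 22 mm wide; open, the fingers measure 114 mm over their backs; the gripper's body (76 mm by 85 mm) begins 54 mm behind the grasp point. The pads swing forward as they close: fully open they stand 13 mm farther back than shut.
Start: joints at [1.254, 0.091, 1.231, -0, 1.82, -0.057], TCP at [0.154, 0.58, 0.242] pointing down, gripper open.
Joint ranges: [-2.87, 2.87], [-0.86, 2.18], [0.17, 2.46], [-1.51, 4.65], [0.06, 2.69], [-2.65, 2.65]. Speed limits (rad/s): [2.57, 2.57, 3.01, 3.14, 3.14, 3.14].

## Interface

Orientations are given as a unit quaternion [w, x, y, z].
In Python, from bench import sensors, capture, job_done, ctrl gives the robot as it stands.
- The arm moves only by the tool jog_arm, never from a script. Its arguments are lists of equal length, an entry for each row: "linear": the shift along the tool's x, y, z in m, a list of three; "delta_rot": the turn, a rotation vector about the tool's x, y, z in rad, a list of three. A call has exactly 10 rows; each row shifts and turns the commanded pose from where the row before left it, along the tool's axes as they then stand; what a row does not reach is not made up. A row lasts 1/8 s, in which the tool goes at most 62.5 mm and 10.7 degrees, less where a joint would pass 70% of its speed; a pose out of reach is approached as far as the arm can. A call is refused whole if a number of a shift passes 0.0625 or a number of a turn 0.188, either way. A call with a gripper value outside its range is refused whole. "grip" is the finger opening in m, from 0 to 0.0854, set as the call begins (left out, the last holds). The fingers move at their own pace and stop on an object; the grip force is fixed at half the most. Time passes only in rows, so rows that do not move let the fingers close, or fill a call up. It gives the time, the measured TCP pose, the force, the opening and the grip force at its end, in the units of the state.
- sensors.state(): the state, without advancing time (a new reading comes with each control period).
- capture(name): name is "side" or "top"; returns a dict with "color" (384x512x3 uint8, red, green, blue), "K" (3x3 intrinsics, pixels), "dist" ([k1, k2, p1, p2, k3] as OpenCV has them; the pictures are not rectified), "R" (3x3) and "t" (3): a world point X has camera coordinates R X + t. Camera axes: x right, y down, z forward; pixel columns grow to the right and rows downward; lengths in m; the calibration is good to about 2 mm. A picture is of the moment at which its call begins. There is no depth.
- job_done(): hands the job in; it is judged then, once.
The state is a dict: "time_s": time; "joints": joint angles; "qd": joint speeds; "joint_efforts": joint torques, N m; "ee_pos": TCP position; "tool_rot": TCP orientation; "wrist_force": force on the tool from outside, world axes, zero at the start; "ft_torque": the same for the moment, N m; "width": finger opening in m; "grip_force": force on a finger pad.
Only numpy, scipy, OpenCV 4.12 (cv2) and the standard library are available. Lean on these libraries where they do the work, as an engineer would, in place of code of your own. Each camera call takes 0.05 s, during which the arm holds its last target. There are 200 camera calls.

## Task

The hard drive in the orange sleeve has slumped over against the divider of its bay. Push it back up with the fingertips so that it stands upright on its long edge by itself, and push it home along its bay, square, until its end meets the rack's back wall like the other drives. Only push, gently: do not pinch or lift it, knock it about or press it hard against the wall, and leave the two other drives, the clear parts box and the tweezer set as they are.

Things in the scene. Friction and masses are not known exactly. Their poses are not given: they have to be found in the camera images.
- rack: Fixed bench rack: dark powder-coated steel frame, 236 x 364 mm, carrying a smoked acrylic tier with four bays side by side. Origin: centre of its footprint on the table; x points to the back wall (away from the robot), y to the left as seen from the robot, z up. The tier floor is 80 mm above the origin. Its place and yaw vary
- bays (a point): Tier floor, middle of the rack (rack 0, 0, 80 mm). The bays run along rack x, 78 mm clear each, open above and in front (-x). Five acrylic dividers, 5 mm thick, 55 mm high above the tier floor, from x = -105 to 105 mm, stand at y = -166, -83, 0, 83, 166 mm (the outer two are the side walls, with 8 mm studs on top)
- back_wall (a point): Point on the inner face of the rack's back wall (rack x = 105 mm) at tier floor height, middle of the rack's width. The back wall is 55 mm high; frame parallel to the rack's. Sliding the upright drive along its bay to it takes 2.5 to 6 N, more for an instant as the fingers meet it
- drive: The slumped drive: matte black 3.5-inch hard drive in an orange sleeve, a rigid block 150 (x) x 32 (y) x 106 (z) mm, 0.5 to 0.85 kg, friction about 0.5 to 0.66. Origin: centre of its 150 x 32 mm underside; z to its top; x along the bay to the back wall. It starts in one of the two middle bays, leaning about 36 degrees to rack -y, parallel to the bay, 20 to 50 mm short of the back wall
- foot_edge (a point): Middle of the slumped drive's lower -y long edge (drive frame 0, -16, 0 mm). It rests on the tier floor, at first 40 mm from the divider on its -y side; the drive turns about it when pushed towards rack +y high up, and within some 16 degrees of upright falls upright by itself, about 6 mm clear of the divider on its +y side
- top_edge (a point): Middle of the slumped drive's upper -y long edge (drive frame 0, -16, 106 mm). At first about 86 mm above the tier floor, overhanging the next bay (-y) by about 20 mm past the divider on whose upper edge the drive's face rests; it rises to 106 mm as the drive comes upright
- drive_grey: Same drive in a grey sleeve, standing upright and home in the rack's +y end bay (leave alone). Origin: centre of its underside, axes as the slumped drive's
- drive_blue: Same drive in a dark blue sleeve, standing upright beside the grey one (leave alone). Origin: centre of its underside
- parts_box: Closed clear plastic parts box 80 x 44 x 28 mm, 0.12 kg, on the floor of the other middle bay (leave alone). Origin: centre of its underside
- tweezer_set: Three stainless tweezers on a black holder 150 x 56 x 12 mm, on the floor of the rack's -y end bay (leave alone). Origin: centre of its underside
Things that resemble listed ones, but are neither listed nor needed, are in the scene too. There is more than one size of the drive; the job needs the middle-sized.

How it is judged:
By the outcome, as a careful person would: the job done as asked, in the order asked, and still so for the second after the job is handed in, with the robot touching nothing.
It also fails if it takes over 42 s, if anything falls off the work surface, if the arm or the gripper's body presses on something with over 40 N, if the wrist force passes 120 N, or if a joint passes its speed limit or range.

## Working session

There is one attempt and no reset: what is moved stays moved. The work goes in short steps, Python scripts to look and compute and a tool call to move; the robot and the scene stay as the last step left them, time stands still between calls to the robot, and variables do not carry over. Pictures are saved under pics/ and viewed, at most 10 in all, crops included, and the job is handed in when it is done.

Besides the shell and the picture viewer there is one more tool, called after "Request:" in YAML: its name, and indented under it one key for each argument. jog_arm: Moves the arm, as the interface text tells. Its arguments: {"type":"object","properties":{"linear":{"type":"array","items":{"type":"array","items":{"type":"number"}}},"delta_rot":{"type":"array","items":{"type":"array","items":{"type":"number"}}},"grip":{"type":"number"}},"required":["linear","delta_rot"]}

```bash
mkdir -p pics; ls
python3 - <<'E'
from bench import sensors,capture,ctrl
import cv2,numpy as np
s=sensors.state();print({k:np.round(v,3).tolist() for k,v in s.items()});print(ctrl.tip_reach)
ims=[]
for n in("side","top"):
    c=capture(n);cv2.imwrite(f"pics/{n}0.png",c["color"][:,:,::-1]);np.savez(f"{n}0.npz",**c)
    print(n,c["K"].round(1).tolist(),c["dist"],(-c["R"].T@c["t"]).round(3),c["R"].round(2).tolist())
E
```

```text
pics
{'time_s': 0.0, 'joints': [1.254, 0.092, 1.232, 0.0, 1.82, -0.057], 'qd': [0.001, 0.001, -0.0, 0.001, -0.002, -0.0], 'joint_efforts': [0.0, -45.873, -41.803, 0.0, 0.012, -0.0], 'ee_pos': [0.154, 0.58, 0.241], 'tool_rot': [-0.0, 0.13, 0.992, -0.001], 'wrist_force': [0.212, -0.905, -0.008], 'ft_torque': [0.004, -0.003, -0.016], 'grip_force': 0.0, 'width': 0.085}
0.011
side [[453.3, 0.0, 258.3], [0.0, 453.3, 193.6], [0.0, 0.0, 1.0]] [-0.11591197  0.          0.          0.          0.        ] [ 0.433 -0.53   0.798] [[1.0, -0.09, 0.01], [-0.06, -0.75, -0.66], [0.07, 0.66, -0.75]]
top [[421.8, 0.0, 253.0], [0.0, 421.8, 187.5], [0.0, 0.0, 1.0]] [-0.1125585  0.         0.         0.         0.       ] [0.339 0.044 0.805] [[0.1, -1.0, -0.0], [-0.97, -0.09, -0.21], [0.21, 0.02, -0.98]]
```

View pics/side0.png

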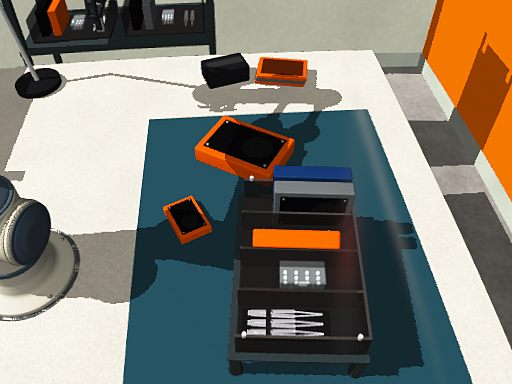

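View pics/top0.png

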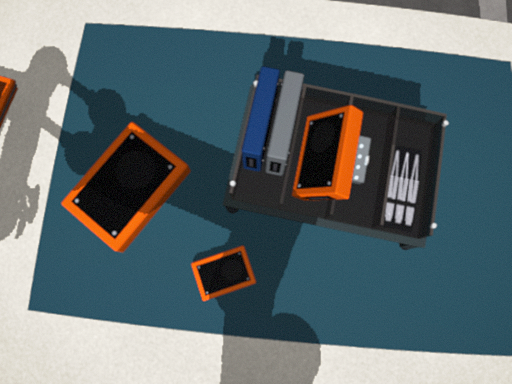

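The two views show four orange cases. The large one is on the mat (top 125,187), the small one is also on the mat (top 223,273), and another lies off the mat at the far left edge. The one meant leans in the rack bay (top 328,153; side 297,239), with its middle size, the bay and the lean all fitting. I'll confirm it in a crop while measuring the studs and the drive edges.

```bash
cat > h.py <<'E'
import numpy as np,cv2
def load(n): return dict(np.load(n))
def plane(c,px,z):
    u=cv2.undistortPoints(np.array(px,float).reshape(-1,1,2),c["K"],c["dist"]).reshape(-1,2)
    d=np.c_[u,np.ones(len(u))]@c["R"]; o=-c["R"].T@c["t"]
    return o+d*((z-o[2])/d[:,2])[:,None]
def proj(c,X):
    return cv2.projectPoints(np.array(X,float).reshape(-1,3),cv2.Rodrigues(c["R"])[0],c["t"],c["K"],c["dist"])[0].reshape(-1,2)
E
python3 - <<'E'
from h import *
g={"top":[(256,84),(233,184),(445,123),(433,225)],"side":[(252,178),(361,337),(243,336)]}
for n in g:
    c=load(n+"0.npz");im=c["color"];m=(im.min(2)>185).astype(np.uint8)
    k,l,st,ce=cv2.connectedComponentsWithStats(m)
    P=[]
    for p in g[n]:
        i=[j for j in range(1,k) if st[j,4]<60 and np.hypot(*(ce[j]-p))<9]
        if i:
            j=min(i,key=lambda j:np.hypot(*(ce[j]-p)));w=plane(c,ce[j],.139)[0];P.append(w);print(n,ce[j].round(1),st[j,4],w.round(4))
    hsv=cv2.cvtColor(im,cv2.COLOR_RGB2HSV)
    m=cv2.inRange(hsv,(5,150,90),(20,255,255));k,l,st,ce=cv2.connectedComponentsWithStats(m)
    t=(345,180) if n=="top" else (297,239)
    j=l[t[1],t[0]];print(n,"orange",st[j],ce[j])
    cn=cv2.findContours((l==j).astype(np.uint8),0,1)[0];print(cv2.approxPolyDP(max(cn,key=len),2.5,True).reshape(-1,2).tolist())
c=load("top0.npz")["color"][60:260,215:465,::-1];cv2.imwrite("pics/crop.png",cv2.resize(c,None,fx=3,fy=3,interpolation=2)[:600])
E
```

```text
top [255.1  82.3] 9 [0.6671 0.0754 0.139 ]
top [232.3 182.9] 18 [0.4868 0.0953 0.139 ]
top [445.5 122.5] 12 [ 0.6276 -0.2569  0.139 ]
top [433.6 225.2] 14 [ 0.4481 -0.2357  0.139 ]
top orange [ 292  105   72   95 2695] [335.00705009 155.22077922]
[[361, 110], [347, 105], [307, 116], [292, 195], [308, 199], [303, 199], [305, 196], [326, 195], [335, 199], [349, 197], [363, 114]]
side [251.1 177.1] 10 [0.4843 0.098  0.139 ]
side [359.9 336.1] 22 [ 0.6246 -0.2534  0.139 ]
side [243.4 333.4] 19 [ 0.4457 -0.2322  0.139 ]
side orange [ 252  229   89   21 1625] [296.22830769 238.58461538]
[[253, 229], [253, 246], [337, 249], [340, 245], [339, 231]]
```

View pics/crop.png

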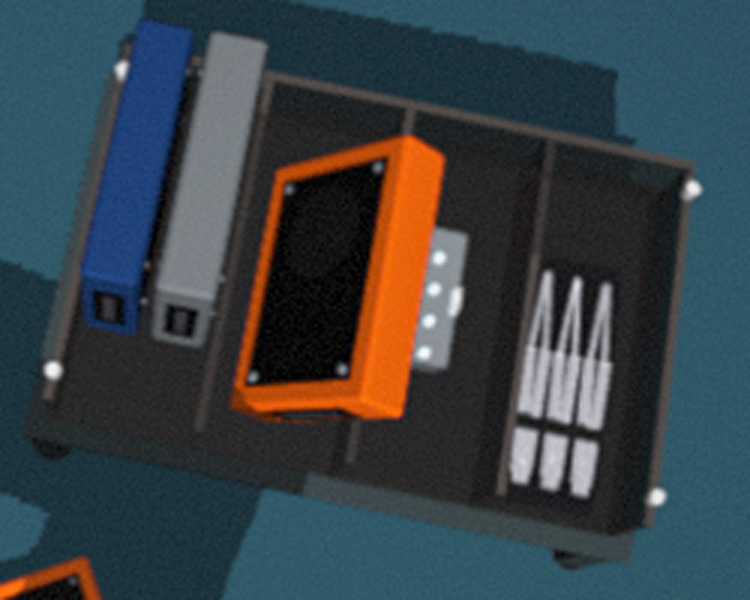

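The crop confirms it: the middle-sized orange drive leans on the middle divider over the parts box, and its upper -y edge runs from about (363,114) to (349,197) in the top view.

```bash
cat >> h.py <<'E'
yaw=-0.116;O=np.array([.556,-.079])
Rr=np.array([[np.cos(yaw),-np.sin(yaw)],[np.sin(yaw),np.cos(yaw)]])
def rack(P): return (np.atleast_2d(P)[:,:2]-O)@Rr
def world(p): return O+Rr@np.array(p)
E
python3 - <<'E'
from h import *
t=load("top0.npz");s=load("side0.npz")
print("top -y upper edge",(1e3*rack(plane(t,[(363,114),(349.5,197)],.166))).round(1).tolist())
print("side -y upper edge",(1e3*rack(plane(s,[(253,246.5),(337,249.5)],.166))).round(1).tolist())
# +y upper edge z: 106cos36+32sin36
z=.08+.106*np.cos(.628)+.032*np.sin(.628)
print("top +y upper",z,(1e3*rack(plane(t,[(347,105.5),(333,199)],z))).round(1).tolist())
print("side +y upper",(1e3*rack(plane(s,[(253,229),(339,230.5)],z))).round(1).tolist())
E
```

```text
top -y upper edge [[62.3, -20.0], [-78.4, -20.2]]
side -y upper edge [[-81.9, -20.3], [60.5, -22.0]]
top +y upper 0.18457652400757596 [[62.5, 10.6], [-91.0, 7.2]]
side +y upper [[-82.7, 2.7], [63.5, 4.3]]
```

Every edge lands where the description says it should. The -y top edge is at rack y = -20, and the drive's centre is at about x = -10, 40 mm short of the wall. Next I plan the travel.

```bash
cat > plan.py <<'E'
from h import *
from scipy.spatial.transform import Rotation as Ro
import sys
from bench import sensors
# args: rack x, rack y (mm), z (mm), tool-y angle in rack (deg), moving rows
def plan(rx,ry,z,ang,n,start=None):
    s=sensors.state();q=s["tool_rot"];R0=Ro.from_quat(np.r_[q[1:],q[0]])
    p=np.array(s["ee_pos"]);th=np.radians(ang)+yaw
    R1=Ro.from_matrix(np.c_[[-np.sin(th),np.cos(th),0],[np.cos(th),np.sin(th),0],[0,0,-1]])
    T=np.r_[world([rx/1e3,ry/1e3]),z/1e3];rv=(R0.inv()*R1).as_rotvec()
    print("rack now",(1e3*rack(p))[0].round(1),p[2].round(4),"F",np.round(s["wrist_force"],1),"total rv",rv.round(3),"dist",np.linalg.norm(T-p).round(3))
    L=[]
    for i in range(n):
        L.append(((R0*Ro.from_rotvec(rv*i/n)).inv().apply((T-p)/n)).round(4).tolist())
    print(L,"\nrot",(rv/n).round(4).tolist())
if __name__=="__main__": plan(*map(float,sys.argv[1:5]),int(sys.argv[5]))
E
python3 plan.py -10 -58 225 0 15
```

```text
rack now [-475.5  607.7] 0.2413 F [-0.1  0.2  0.1] total rv [-2.000e-03  1.000e-03  1.427e+00] dist 0.812
[[-0.0371, -0.0395, 0.0011], [-0.0407, -0.0358, 0.0011], [-0.0439, -0.0318, 0.0011], [-0.0467, -0.0274, 0.0011], [-0.0491, -0.0229, 0.0011], [-0.051, -0.0181, 0.0011], [-0.0525, -0.0132, 0.0011], [-0.0535, -0.0081, 0.0011], [-0.0541, -0.003, 0.0011], [-0.0541, 0.0021, 0.0011], [-0.0537, 0.0073, 0.0011], [-0.0527, 0.0123, 0.0011], [-0.0513, 0.0173, 0.0011], [-0.0494, 0.0221, 0.0011], [-0.0471, 0.0267, 0.0011]] 
rot [-0.0001, 0.0001, 0.0951]
```

Request:
jog_arm:
  linear:
    - [-0.037,-0.0395,0]
    - [-0.041,-0.036,0]
    - [-0.044,-0.032,0]
    - [-0.0467,-0.0274,0]
    - [-0.049,-0.023,0]
    - [-0.051,-0.018,0]
    - [-0.0525,-0.013,0]
    - [-0.0535,-0.008,0]
    - [-0.054,-0.003,0]
    - [-0.054,0.002,0]
  delta_rot:
    - [0,0,0.095]
    - [0,0,0.095]
    - [0,0,0.095]
    - [0,0,0.095]
    - [0,0,0.095]
    - [0,0,0.095]
    - [0,0,0.095]
    - [0,0,0.095]
    - [0,0,0.095]
    - [0,0,0.095]
  grip: 0.06

```text
time_s: 1.35
ee_pos: [0.4118, 0.1014, 0.242]
tool_rot: [-0.0, 0.57, 0.822, 0.0]
wrist_force: [0.9, -0.1, -0.3]
width: 0.0601
grip_force: 0.0
```

```bash
python3 plan.py -10 -58 225 0 7
```

```text
rack now [-164.1  162.5] 0.242 F [ 0.9 -0.1 -0.3] total rv [-0.    -0.     0.474] dist 0.27
[[-0.0381, 0.0052, 0.0024], [-0.0376, 0.0078, 0.0024], [-0.037, 0.0103, 0.0024], [-0.0362, 0.0128, 0.0024], [-0.0353, 0.0152, 0.0024], [-0.0342, 0.0176, 0.0024], [-0.0329, 0.0198, 0.0024]] 
rot [-0.0, -0.0, 0.0677]
```

Request:
jog_arm:
  linear:
    - [-0.038,0.005,0]
    - [-0.0375,0.008,0]
    - [-0.037,0.01,0]
    - [-0.036,0.013,0]
    - [-0.035,0.015,0]
    - [-0.034,0.0175,0]
    - [-0.033,0.02,0.01]
    - [0,0,0.005]
    - [0,0,0]
    - [0,0,0]
  delta_rot:
    - [0,0,0.068]
    - [0,0,0.068]
    - [0,0,0.068]
    - [0,0,0.068]
    - [0,0,0.068]
    - [0,0,0.068]
    - [0,0,0.066]
    - [0,0,0]
    - [0,0,0]
    - [0,0,0]

```text
time_s: 2.6
ee_pos: [0.539, -0.1317, 0.2278]
tool_rot: [0.0, 0.745, 0.667, 0.0]
wrist_force: [-0.8, -0.5, 0.7]
width: 0.06
grip_force: 0.0
```

```bash
python3 plan.py -10 -58 154 0 3
python3 - <<'E'
from bench import capture
import cv2,numpy as np
c=capture("side");np.savez("side1.npz",**c);a=c["color"][130:380,200:400,::-1]
cv2.imwrite("pics/side1.png",cv2.resize(a,None,fx=2.4,fy=2.4))
E
```

```text
rack now [-10.8 -54.3] 0.2278 F [-0.8 -0.5  0.7] total rv [ 0.001 -0.     0.004] dist 0.074
[[-0.0012, 0.0002, 0.0246], [-0.0012, 0.0002, 0.0246], [-0.0012, 0.0002, 0.0246]] 
rot [0.0002, -0.0001, 0.0015]
```

View pics/side1.png

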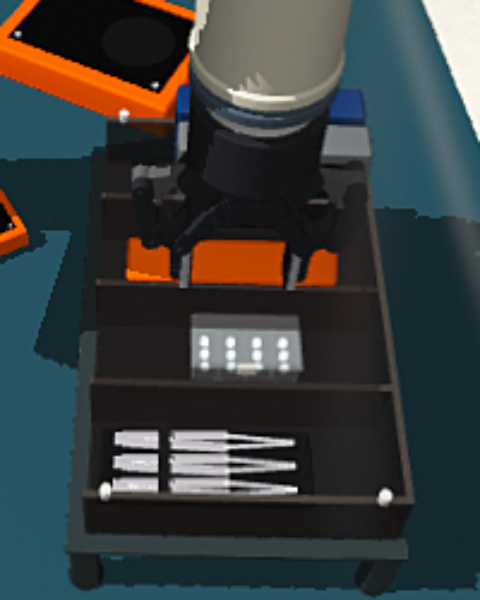

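The gripper stands over the parts-box bay. Its fingertips are at crop (183,288) and (291,290), on the near side of the leaning drive. I'll check the tip height from those pixels.

Run:
```python
from h import *
s=load("side1.npz")
for px in [(200+183/2.4,130+288/2.4),(200+291/2.4,130+290/2.4)]:
    for z in (.20,.21,.215,.22,.225): print(z,(1e3*rack(plane(s,[px],z)))[0].round(1))
```

```text
0.2 [-44.  -49.6]
0.21 [-44.4 -56.5]
0.215 [-44.6 -59.9]
0.22 [-44.9 -63.3]
0.225 [-45.1 -66.8]
0.2 [ 27.9 -49. ]
0.21 [ 26.3 -55.9]
0.215 [ 25.5 -59.3]
0.22 [ 24.6 -62.8]
0.225 [ 23.8 -66.2]
```

Request:
jog_arm:
  linear:
    - [0,0,0.026]
    - [0,0,0.026]
    - [0,0,0.026]
    - [0,0,0]
    - [0.004,0,0]
    - [0.004,0,0]
    - [0.004,0,0]
    - [0.003,0,0]
    - [0.003,0,0]
    - [0.002,0,0]
  delta_rot:
    - [0,0,0.004]
    - [0,0,0]
    - [0,0,0]
    - [0,0,0]
    - [0,0,0]
    - [0,0,0]
    - [0,0,0]
    - [0,0,0]
    - [0,0,0]
    - [0,0,0]

```text
time_s: 3.9
ee_pos: [0.5415, -0.1126, 0.1492]
tool_rot: [-0.0, 0.747, 0.665, -0.0]
wrist_force: [-0.0, -0.1, -0.5]
width: 0.0598
grip_force: 0.0
```

Request:
jog_arm:
  linear:
    - [0.002,0,0]
    - [0.002,0,0]
    - [0.002,0,0]
    - [0.002,0,0]
    - [0.002,0,0]
    - [0.002,0,0]
    - [0.002,0,0]
    - [0.002,0,0]
    - [0.002,0,0]
    - [0.002,0,0]
  delta_rot:
    - [0,0,0]
    - [0,0,0]
    - [0,0,0]
    - [0,0,0]
    - [0,0,0]
    - [0,0,0]
    - [0,0,0]
    - [0,0,0]
    - [0,0,0]
    - [0,0,0]

```text
time_s: 5.15
ee_pos: [0.5439, -0.0927, 0.1492]
tool_rot: [-0.0, 0.747, 0.665, 0.0]
wrist_force: [-0.1, -0.7, 0.5]
width: 0.0599
grip_force: 0.4
```

```bash
python3 plan.py -10 0 150 0 10
python3 - <<'E'
from bench import capture
import cv2,numpy as np
c=capture("side");np.savez("side2.npz",**c);a=c["color"][130:380,200:400,::-1]
d=capture("top")["color"][60:260,215:465,::-1]
cv2.imwrite("pics/s2.png",np.hstack([cv2.resize(a,(400,500)),cv2.resize(d,(400,320)) if 0 else cv2.copyMakeBorder(cv2.resize(d,(400,320)),0,180,0,0,0)]))
E
```

```text
rack now [-10.5 -15. ] 0.1492 F [-0.1 -0.7  0.5] total rv [-0.    -0.    -0.001] dist 0.015
[[0.0015, 0.0, -0.0001], [0.0015, 0.0, -0.0001], [0.0015, 0.0, -0.0001], [0.0015, 0.0, -0.0001], [0.0015, 0.0, -0.0001], [0.0015, 0.0, -0.0001], [0.0015, 0.0, -0.0001], [0.0015, 0.0, -0.0001], [0.0015, 0.0, -0.0001], [0.0015, 0.0, -0.0001]] 
rot [-0.0, -0.0, -0.0001]
```

View pics/s2.png

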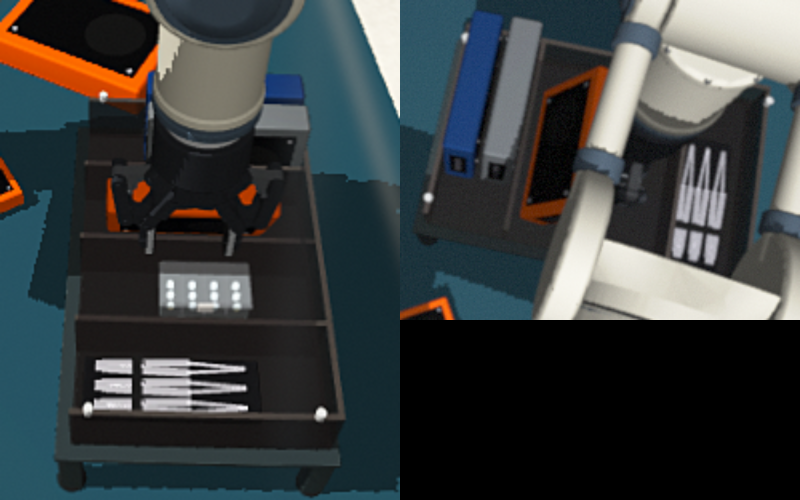

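Run:
```python
from h import *
for n in("side0","side2"):
    c=load(n+".npz");m=cv2.inRange(cv2.cvtColor(c["color"],cv2.COLOR_RGB2HSV),(5,150,60),(20,255,255))
    m[:200]=0;m[:,:245]=0;m[:,350:]=0
    for u in (256,260,264,325,330,335,338): 
        r=np.where(m[:,u])[0];print(n,u,r.min() if len(r) else None,r.max() if len(r) else None)
```

```text
side0 256 228 247
side0 260 229 246
side0 264 229 247
side0 325 230 248
side0 330 231 248
side0 335 231 249
side0 338 231 249
side2 256 227 245
side2 260 None None
side2 264 245 245
side2 325 222 247
side2 330 245 246
side2 335 240 242
side2 338 233 239
```

Run:
```python
from h import *
s=load("side2.npz")
for a in (36,33,30,27,24,20,16):
    r=np.radians(a);y=.0425-.106*np.sin(r);z=.08+.106*np.cos(r)
    X=[[*world([x,y]),z] for x in(-.085,-.07,.05,.065)];print(a,round(y*1e3),proj(s,X).round(1).tolist())
for y in(-.026,-.015,-.004): print(y,proj(s,[[*world([x,y]),.144] for x in (-.04,.02)]).round(1).tolist())
c=s["color"][200:260,240:350,::-1];cv2.imwrite("pics/s2z.png",cv2.resize(c,None,fx=7,fy=7,interpolation=2))
```

```text
36 -20 [[251.2, 246.3], [260.0, 246.5], [330.7, 248.4], [339.5, 248.6]]
33 -15 [[251.3, 243.0], [260.1, 243.3], [330.7, 245.1], [339.5, 245.3]]
30 -10 [[251.4, 239.7], [260.2, 240.0], [330.8, 241.8], [339.5, 242.0]]
27 -6 [[251.5, 236.5], [260.3, 236.7], [330.7, 238.6], [339.5, 238.8]]
24 -1 [[251.6, 233.3], [260.4, 233.5], [330.7, 235.4], [339.4, 235.6]]
20 6 [[251.7, 229.1], [260.5, 229.3], [330.6, 231.2], [339.3, 231.4]]
16 13 [[251.8, 225.0], [260.6, 225.2], [330.5, 227.1], [339.1, 227.3]]
-0.026 [[277.2, 257.2], [311.9, 258.1]]
-0.015 [[277.1, 251.9], [311.6, 252.8]]
-0.004 [[277.1, 246.7], [311.3, 247.6]]
```

View pics/s2z.png

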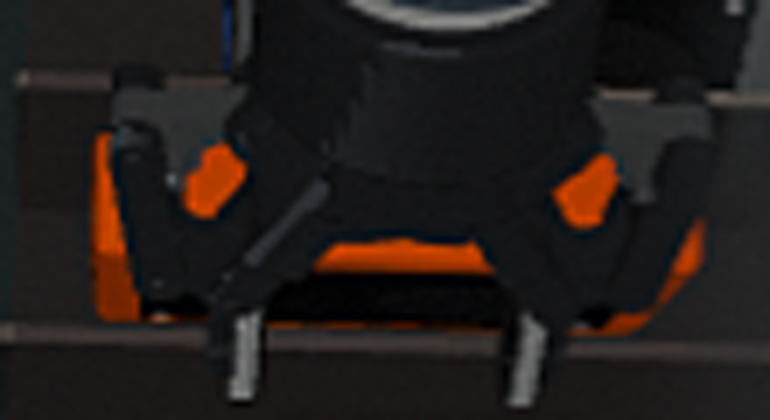

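The drive is rising squarely: its -y top edge is now near row 238 (about 27° of lean), with its dark -y face visible below the edge down to the divider. I carry on gently.

Request:
jog_arm:
  linear:
    - [0.002,0,0]
    - [0.002,0,0]
    - [0.002,0,0]
    - [0.002,0,0]
    - [0.002,0,0]
    - [0.002,0,0]
    - [0.002,0,0]
    - [0.0015,0,0]
    - [0.0015,0,0]
    - [0.0015,0,0]
  delta_rot:
    - [0,0,0]
    - [0,0,0]
    - [0,0,0]
    - [0,0,0]
    - [0,0,0]
    - [0,0,0]
    - [0,0,0]
    - [0,0,0]
    - [0,0,0]
    - [0,0,0]

```text
time_s: 6.5
ee_pos: [0.5461, -0.0745, 0.1494]
tool_rot: [0.0, 0.747, 0.665, 0.0]
wrist_force: [-0.3, -0.1, 1.7]
width: 0.06
grip_force: 0.0
```

```bash
cat > look.py <<'E'
from h import *
from bench import capture
import sys
n=sys.argv[1]
s=capture("side");t=capture("top");np.savez(n+"s.npz",**s);np.savez(n+"t.npz",**t)
for c,b in((s,(200,260,245,350)),(t,(85,215,280,380))):
    m=cv2.inRange(cv2.cvtColor(c["color"],cv2.COLOR_RGB2HSV),(5,150,60),(20,255,255))
    k=np.zeros_like(m);k[b[0]:b[1],b[2]:b[3]]=m[b[0]:b[1],b[2]:b[3]]
    for q in cv2.findContours(k,0,1)[0]:
        if cv2.contourArea(q)>15: print(cv2.approxPolyDP(q,1.5,True).reshape(-1,2).tolist())
c=s["color"][190:270,235:355,::-1];d=t["color"][80:240,220:380,::-1]
cv2.imwrite(f"pics/{n}.png",np.hstack([cv2.copyMakeBorder(cv2.resize(c,(450,300)),0,50,0,0,0),cv2.resize(d,(350,350))]))
E
python3 plan.py -10 0 150 0 1; python3 look.py a
```

```text
rack now [-10.4   3.3] 0.1494 F [-0.3 -0.1  1.7] total rv [ 0.     0.    -0.001] dist 0.003
[[-0.0033, 0.0004, -0.0006]] 
rot [0.0002, 0.0001, -0.001]
[[285, 228], [309, 229], [307, 225], [288, 225]]
[[339, 221], [333, 234], [329, 236], [326, 245], [316, 246], [328, 247], [331, 245], [338, 230]]
[[326, 213], [318, 218], [321, 223], [325, 222]]
[[272, 211], [267, 215], [267, 221], [274, 217], [275, 214]]
[[255, 209], [253, 221], [254, 244], [272, 245], [259, 243]]
[[299, 145], [288, 194], [295, 198], [298, 197], [296, 195], [299, 193], [302, 184], [291, 189], [290, 184]]
[[325, 100], [304, 117], [299, 143], [304, 120], [322, 106], [323, 110]]
```

Request:
jog_arm:
  linear:
    - [0.0015,0,0]
    - [0.0015,0,0]
    - [0.0015,0,0]
    - [0.0015,0,0]
    - [0.001,0,0]
    - [0.001,0,0]
    - [0.001,0,0]
    - [0.001,0,0]
    - [0,0,0]
    - [0,0,0]
  delta_rot:
    - [0,0,0]
    - [0,0,0]
    - [0,0,0]
    - [0,0,0]
    - [0,0,0]
    - [0,0,0]
    - [0,0,0]
    - [0,0,0]
    - [0,0,0]
    - [0,0,0]

```text
time_s: 7.85
ee_pos: [0.5474, -0.0648, 0.1512]
tool_rot: [0.001, 0.747, 0.665, 0.001]
wrist_force: [-3.6, -0.8, 9.0]
width: 0.0604
grip_force: 0.3
```

```bash
python3 plan.py -10 0 150 0 1; python3 look.py b
```

```text
rack now [-10.1  13.1] 0.1512 F [-3.6 -0.8  9. ] total rv [ 0.002  0.    -0.001] dist 0.013
[[-0.0131, 0.0001, 0.0012]] 
rot [0.0021, 0.0004, -0.0011]
[[284, 223], [309, 224], [307, 220], [287, 220]]
[[324, 207], [318, 212], [321, 218], [325, 216], [327, 211]]
[[272, 206], [267, 210], [267, 216], [274, 212], [275, 209]]
[[254, 206], [254, 244], [330, 246], [339, 222], [339, 216], [337, 217], [324, 246], [260, 244], [259, 224]]
[[292, 188], [288, 191], [289, 196]]
[[327, 170], [321, 175], [320, 191], [323, 189]]
[[313, 106], [303, 120], [312, 110]]
```

The upward force of 9 N means the gripper's links are resting on the drive's top, so I raise the tool a little. The tips stay below the top edge.

Request:
jog_arm:
  linear:
    - [0,0,-0.003]
    - [0,0,-0.003]
    - [0,0,-0.003]
    - [0,0,-0.003]
    - [0,0,-0.003]
    - [0,0,0]
    - [0,0,0]
    - [0,0,0]
    - [0,0,0]
    - [0,0,0]
  delta_rot:
    - [0,0,0]
    - [0,0,0]
    - [0,0,0]
    - [0,0,0]
    - [0,0,0]
    - [0,0,0]
    - [0,0,0]
    - [0,0,0]
    - [0,0,0]
    - [0,0,0]

```text
time_s: 9.2
ee_pos: [0.5472, -0.0646, 0.1642]
tool_rot: [-0.0, 0.747, 0.665, -0.0]
wrist_force: [-0.4, -0.5, -0.1]
width: 0.0602
grip_force: 0.0
```

```bash
python3 plan.py -10 0 150 0 1; python3 look.py c
```

```text
rack now [-10.4  13.3] 0.1642 F [-0.4 -0.5 -0.1] total rv [-0.    -0.    -0.001] dist 0.019
[[-0.0133, 0.0005, 0.0142]] 
rot [-0.0001, -0.0, -0.001]
[[286, 216], [308, 217], [308, 215], [297, 214]]
[[326, 202], [319, 207], [322, 213], [327, 208]]
[[272, 200], [266, 207], [267, 211], [271, 211], [275, 205]]
[[254, 200], [254, 244], [331, 245], [338, 215], [334, 223], [329, 226], [324, 245], [260, 243], [260, 224]]
[[297, 161], [294, 176], [288, 189], [288, 197], [291, 194], [295, 181], [294, 178], [299, 163]]
[[316, 96], [310, 96], [307, 104], [300, 147], [304, 145]]
```

View pics/c.png

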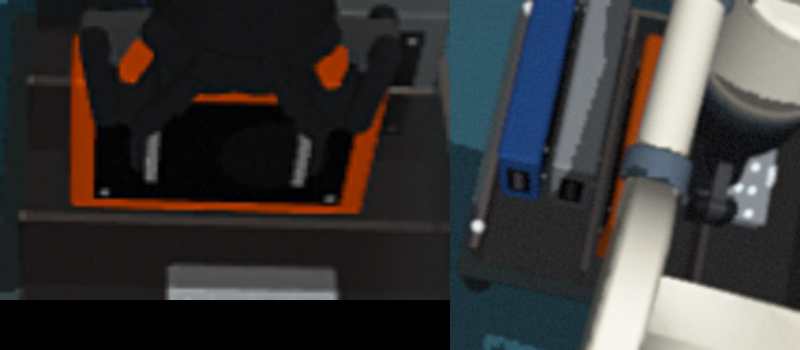

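Run:
```python
from h import *
s=load("cs.npz")
for a in (12,8,4,0):
    r=np.radians(a);y=.0425-.106*np.sin(r);z=.08+.106*np.cos(r)
    print(a,proj(s,[[*world([x,y]),z] for x in(-.085,-.03,.03,.065)]).round(1).tolist())
print("foot",proj(s,[[*world([x,.0425]),.08] for x in(-.085,.065)]).round(1).tolist())
```

```text
12 [[252.0, 221.1], [283.9, 221.9], [318.7, 222.8], [338.9, 223.4]]
8 [[252.1, 217.3], [283.9, 218.2], [318.5, 219.1], [338.6, 219.6]]
4 [[252.3, 213.7], [283.9, 214.6], [318.3, 215.5], [338.3, 216.0]]
0 [[252.4, 210.3], [283.9, 211.2], [318.1, 212.1], [338.0, 212.6]]
foot [[252.2, 245.3], [329.9, 247.3]]
```

The drive has swung upright: its top edge is at row ~213–216, its foot edge is at row 245 as predicted, and the fingers are clear of it. I back off, rise and turn the gripper for the end push.

Request:
jog_arm:
  linear:
    - [-0.008,0,0]
    - [-0.008,0,0]
    - [0,0,-0.03]
    - [0,0,-0.03]
    - [0,0,-0.03]
    - [0,0,0]
    - [0,0,0]
    - [0,0,0]
    - [0,0,0]
    - [0,0,0]
  delta_rot:
    - [0,0,0]
    - [0,0,0]
    - [0,0,0]
    - [0,0,0]
    - [0,0,0]
    - [0,0,-0.175]
    - [0,0,-0.175]
    - [0,0,-0.175]
    - [0,0,-0.175]
    - [0,0,-0.175]

```text
time_s: 10.55
ee_pos: [0.5452, -0.0812, 0.2543]
tool_rot: [0.0, 0.393, 0.92, -0.0]
wrist_force: [0.5, 0.4, 0.4]
width: 0.0599
grip_force: 0.0
```

```bash
python3 plan.py -135 58 254 90 5
```

```text
rack now [-10.4  -3.4] 0.2543 F [0.5 0.4 0.4] total rv [-0.     0.    -0.692] dist 0.139
[[0.027, -0.0064, 0.0001], [0.0276, -0.0026, 0.0001], [0.0277, 0.0012, 0.0001], [0.0273, 0.005, 0.0001], [0.0264, 0.0087, 0.0001]] 
rot [-0.0, 0.0, -0.1383]
```

Request:
jog_arm:
  linear:
    - [0.027,-0.0065,0]
    - [0.0275,-0.0025,0]
    - [0.0275,0.001,0]
    - [0.0275,0.005,0]
    - [0.0265,0.0085,0]
    - [0,0,0]
    - [0,0,0]
    - [0,0,0]
    - [0,0,0]
    - [0,0,0]
  delta_rot:
    - [0,0,-0.138]
    - [0,0,-0.138]
    - [0,0,-0.138]
    - [0,0,-0.138]
    - [0,0,-0.138]
    - [0,0,0]
    - [0,0,0]
    - [0,0,0]
    - [0,0,0]
    - [0,0,0]
  grip: 0

```text
time_s: 11.8
ee_pos: [0.4293, -0.0051, 0.2541]
tool_rot: [-0.0, 0.062, 0.998, -0.0]
wrist_force: [-0.2, 0.3, -0.7]
width: -0.0
grip_force: 0.0
```

```bash
python3 plan.py -130 58 154 90 3; python3 look.py d
```

```text
rack now [-134.4   58.8] 0.2541 F [-0.2  0.3 -0.7] total rv [-0.    -0.001 -0.007] dist 0.1
[[-0.0015, -0.0002, 0.0334], [-0.0015, -0.0002, 0.0334], [-0.0015, -0.0002, 0.0334]] 
rot [-0.0, -0.0002, -0.0024]
[[254, 200], [254, 244], [331, 245], [338, 213], [336, 201]]
```

View pics/d.png

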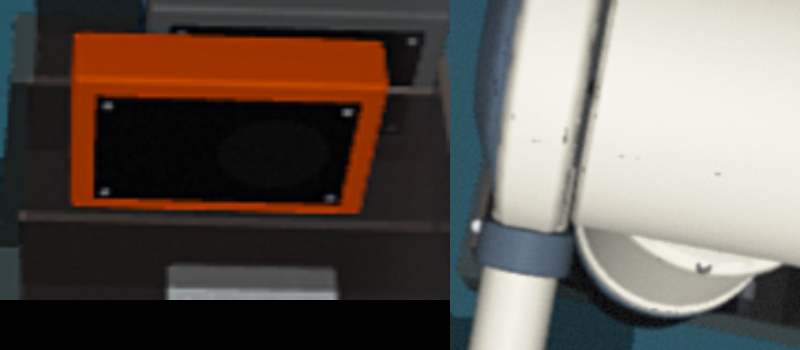

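The drive now stands upright: in the side view its top face and -y face are cleanly seen, and the upper -y edge is at row ~212 (predicted 211–212 for 0°). Its ends are at rack x ≈ -82 and 67, leaving about 38 mm to go.

Request:
jog_arm:
  linear:
    - [0,0,0.034]
    - [0,0,0.034]
    - [0,0,0.034]
    - [0,0,0]
    - [-0.006,0,0]
    - [-0.006,0,0]
    - [-0.005,0,0]
    - [-0.004,0,0]
    - [-0.003,0,0]
    - [-0.003,0,0]
  delta_rot:
    - [0,0,-0.007]
    - [0,0,0]
    - [0,0,0]
    - [0,0,0]
    - [0,0,0]
    - [0,0,0]
    - [0,0,0]
    - [0,0,0]
    - [0,0,0]
    - [0,0,0]

```text
time_s: 13.15
ee_pos: [0.456, -0.008, 0.1523]
tool_rot: [-0.0, 0.058, 0.998, -0.0]
wrist_force: [-0.1, 0.3, -0.9]
width: 0.0002
grip_force: 0.0
```

Request:
jog_arm:
  linear:
    - [-0.002,0,0]
    - [-0.002,0,0]
    - [-0.002,0,0]
    - [-0.002,0,0]
    - [-0.002,0,0]
    - [-0.002,0,0]
    - [-0.002,0,0]
    - [-0.002,0,0]
    - [-0.002,0,0]
    - [-0.002,0,0]
  delta_rot:
    - [0,0,0]
    - [0,0,0]
    - [0,0,0]
    - [0,0,0]
    - [0,0,0]
    - [0,0,0]
    - [0,0,0]
    - [0,0,0]
    - [0,0,0]
    - [0,0,0]

```text
time_s: 14.4
ee_pos: [0.4758, -0.0103, 0.1523]
tool_rot: [-0.0, 0.058, 0.998, 0.0]
wrist_force: [-4.0, 0.7, 1.8]
width: 0.0
grip_force: 0.0
```

```bash
python3 plan.py -56 58 154 90 10; python3 look.py e
```

```text
rack now [-87.6  58.9] 0.1523 F [-4.   0.7  1.8] total rv [ 0. -0.  0.] dist 0.032
[[-0.0032, -0.0001, -0.0002], [-0.0032, -0.0001, -0.0002], [-0.0032, -0.0001, -0.0002], [-0.0032, -0.0001, -0.0002], [-0.0032, -0.0001, -0.0002], [-0.0032, -0.0001, -0.0002], [-0.0032, -0.0001, -0.0002], [-0.0032, -0.0001, -0.0002], [-0.0032, -0.0001, -0.0002], [-0.0032, -0.0001, -0.0002]] 
rot [0.0, -0.0, 0.0]
[[261, 200], [259, 204], [258, 244], [335, 246], [343, 212], [341, 201]]
```

The tool is in contact at 4 N and the drive is sliding, with about 30 mm left.

Request:
jog_arm:
  linear:
    - [-0.0025,0,0]
    - [-0.0025,0,0]
    - [-0.0025,0,0]
    - [-0.0025,0,0]
    - [-0.0025,0,0]
    - [-0.0025,0,0]
    - [-0.0025,0,0]
    - [-0.002,0,0]
    - [-0.0015,0,0]
    - [-0.0015,0,0]
  delta_rot:
    - [0,0,0]
    - [0,0,0]
    - [0,0,0]
    - [0,0,0]
    - [0,0,0]
    - [0,0,0]
    - [0,0,0]
    - [0,0,0]
    - [0,0,0]
    - [0,0,0]

```text
time_s: 15.75
ee_pos: [0.4982, -0.0129, 0.1523]
tool_rot: [-0.0, 0.058, 0.998, -0.0]
wrist_force: [-4.2, 0.1, 0.7]
width: 0.0001
grip_force: 0.0
```

```bash
python3 plan.py -56 58 154 90 10; python3 look.py f
python3 - <<'E'
from h import *
s=load("fs.npz")
print("home pred",proj(s,[[*world([x,.0425]),z] for z in(.08,.186) for x in(-.045,.105)]).round(1).tolist())
E
```

```text
rack now [-65.1  58.9] 0.1523 F [-4.2  0.1  0.7] total rv [-0. -0.  0.] dist 0.009
[[-0.0009, -0.0001, -0.0002], [-0.0009, -0.0001, -0.0002], [-0.0009, -0.0001, -0.0002], [-0.0009, -0.0001, -0.0002], [-0.0009, -0.0001, -0.0002], [-0.0009, -0.0001, -0.0002], [-0.0009, -0.0001, -0.0002], [-0.0009, -0.0001, -0.0002], [-0.0009, -0.0001, -0.0002], [-0.0009, -0.0001, -0.0002]] 
rot [-0.0, -0.0, 0.0]
[[274, 200], [271, 215], [271, 245], [346, 246], [349, 238], [349, 201]]
home pred [[273.0, 245.9], [350.5, 247.8], [275.3, 210.9], [360.6, 213.2]]
```

View pics/f.png

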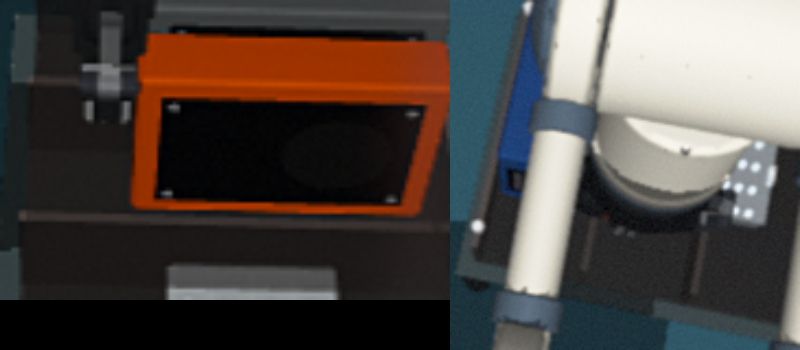

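The drive is upright and square, its end pushed by the closed fingers (crop 110,90). The foot's far corner is at column 346 and home is about 351, so roughly 8 mm remain. I slow down.

Request:
jog_arm:
  linear:
    - [-0.001,0,0]
    - [-0.001,0,0]
    - [-0.001,0,0]
    - [-0.001,0,0]
    - [-0.001,0,0]
    - [-0.0005,0,0]
    - [-0.0005,0,0]
    - [-0.0005,0,0]
    - [-0.0005,0,0]
    - [-0.0005,0,0]
  delta_rot:
    - [0,0,0]
    - [0,0,0]
    - [0,0,0]
    - [0,0,0]
    - [0,0,0]
    - [0,0,0]
    - [0,0,0]
    - [0,0,0]
    - [0,0,0]
    - [0,0,0]

```text
time_s: 17.1
ee_pos: [0.504, -0.0135, 0.1523]
tool_rot: [-0.002, 0.058, 0.998, 0.0]
wrist_force: [-13.6, 2.0, 4.0]
width: -0.0002
grip_force: 0.0
```

```bash
python3 plan.py -56 58 154 90 10; python3 look.py g
```

```text
rack now [-59.2  59. ] 0.1523 F [-13.6   2.    4. ] total rv [ 0.    -0.004  0.   ] dist 0.004
[[-0.0003, -0.0001, -0.0002], [-0.0003, -0.0001, -0.0002], [-0.0003, -0.0001, -0.0002], [-0.0003, -0.0001, -0.0002], [-0.0003, -0.0001, -0.0002], [-0.0003, -0.0001, -0.0002], [-0.0003, -0.0001, -0.0002], [-0.0003, -0.0001, -0.0002], [-0.0003, -0.0001, -0.0002], [-0.0003, -0.0001, -0.0002]] 
rot [0.0, -0.0004, 0.0]
[[278, 200], [275, 205], [274, 245], [349, 246], [349, 227], [344, 245], [283, 244], [278, 242], [280, 217], [282, 215], [349, 217], [349, 201]]
```

The force rose to 13.6 N, so the end has met the wall. I back off, rise and move clear for a look.

Request:
jog_arm:
  linear:
    - [0.002,0,0]
    - [0.006,0,0]
    - [0.02,0,0]
    - [0.03,0,0]
    - [0,0,-0.03]
    - [0,0,-0.04]
    - [0,0,-0.03]
    - [0.03,0,0]
    - [0.03,0.03,0]
    - [0.02,0.05,0]
  delta_rot:
    - [0,0,0]
    - [0,0,0]
    - [0,0,0]
    - [0,0,0]
    - [0,0,0]
    - [0,0,0]
    - [0,0,0]
    - [0,0,0]
    - [0,0,0]
    - [0,0,0]

```text
time_s: 18.45
ee_pos: [0.3773, 0.0817, 0.2528]
tool_rot: [0.001, 0.06, 0.998, 0.0]
wrist_force: [-0.1, 0.5, -0.1]
width: 0.0004
grip_force: 0.0
```

Request:
jog_arm:
  linear:
    - [0,0.06,0]
    - [0,0.06,0]
    - [0,0.06,0]
    - [0,0.06,0]
    - [0,0.06,0]
    - [0,0.06,0]
    - [0,0,0]
    - [0,0,0]
    - [0,0,0]
    - [0,0,0]
  delta_rot:
    - [0,0,0]
    - [0,0,0]
    - [0,0,0]
    - [0,0,0]
    - [0,0,0]
    - [0,0,0]
    - [0,0,0]
    - [0,0,0]
    - [0,0,0]
    - [0,0,0]

```text
time_s: 19.7
ee_pos: [0.4196, 0.4382, 0.2537]
tool_rot: [0.001, 0.059, 0.998, 0.001]
wrist_force: [0.8, -0.6, 0.6]
width: 0.0001
grip_force: 0.0
```

```bash
python3 plan.py -56 58 154 90 1|head -1; python3 look.py i
python3 - <<'E'
from h import *
c=load("it.npz")["color"][60:260,215:465,::-1];cv2.imwrite("pics/i2.png",cv2.resize(c,(750,600),interpolation=2))
E
```

```text
rack now [-195.3  497.9] 0.2537 F [ 0.8 -0.6  0.6] total rv [ 0.002  0.002 -0.001] dist 0.472
[[275, 200], [272, 238], [274, 245], [349, 246], [349, 227], [344, 245], [278, 242], [280, 217], [282, 215], [349, 217], [349, 201]]
[[330, 85], [310, 86], [297, 149], [298, 152], [291, 172], [293, 177], [308, 179], [317, 162]]
```

View pics/i2.png

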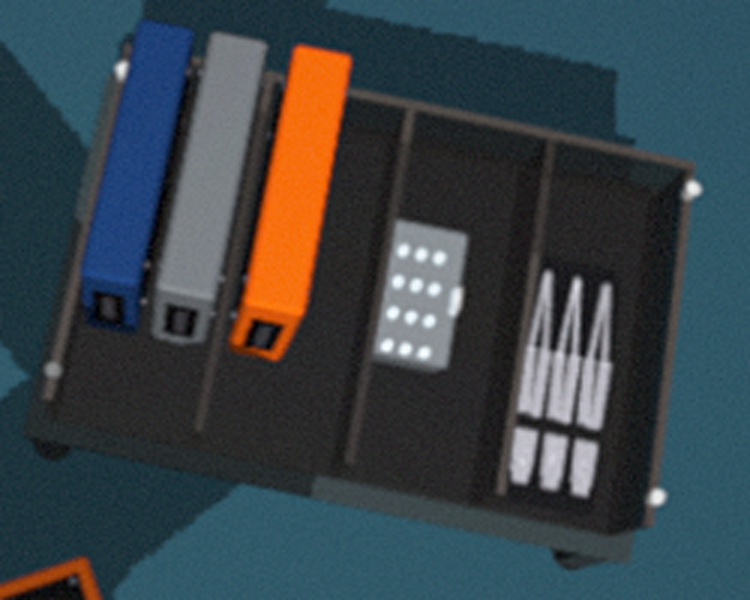

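Run:
```python
from h import *
c=load("it.npz");im=c["color"]
hsv=cv2.cvtColor(im,cv2.COLOR_RGB2HSV)
f=lambda p:(1e3*rack(plane(c,np.array(p,float)/3+[215,60],.186))).round(1).tolist()
print("grey",f([(210,33),(268,42),(155,302),(210,310)]))
print("orange",f([(295,45),(352,55),(243,305),(299,317)]))
print("blue",f([(138,20),(193,30),(84,272),(138,283)]))
```

```text
grey [[99.5, 118.4], [101.0, 86.9], [-54.0, 116.8], [-52.3, 88.6]]
orange [[102.4, 72.4], [103.3, 41.4], [-46.2, 72.7], [-46.3, 43.7]]
blue [[98.9, 157.8], [99.3, 127.7], [-46.0, 155.5], [-46.0, 127.3]]
```

The top view shows the orange drive upright and parallel to the grey and blue ones. Its far end is at rack x ≈ 103 and it spans y ≈ 42–73. The parts box and tweezers look undisturbed.

```bash
python3 -c "from bench import job_done;print(job_done())"
```

```text
the job is handed in; nothing more can be done
None
```

The orange drive stands upright by itself, pushed square against the back wall, with the other items left as they were and the job handed in at about 20 s of the 42 s allowed; the links briefly touched its top at 9 N and the final push peaked near 14 N.

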